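# Set the pod dispenser's thumbwheel and release a pod

### The arm

A 6-joint arm with a two-finger parallel gripper is mounted at the origin on the work surface. World frame = base frame: x ahead of the robot, y to its left, z up, the work surface at z = 0. Lengths are in m, angles in rad, forces in N, time in s.
With the tool pointing down it reaches from about 0.275 to 0.75 m from the base axis. Payload 10.2 kg.
Tool frame: the origin (TCP) lies on the centre line of the jaws, within the pads' length; the fingertips stand 25 mm ahead of it and the grasp point (between the pads) lies 6 mm ahead of it (robot.tcp_to_tips is the distance from the TCP to the fingertips, in m); z points along the fingers, y is the direction in which the jaws open and shut (so a half turn about z gives the same grasp; the last joint's range is limited). The gripper opens to 85 mm and grips with 20 to 120 N. Pads are 22 mm wide; open, the fingers measure 114 mm over their backs; the gripper's body (76 mm by 85 mm) begins 54 mm behind the grasp point. The pads swing forward as they close: fully open they stand 13 mm farther back than shut.
Start: joints at [-1.466, 0.313, 1.498, -0, 1.331, -0.223], TCP at [0.169, -0.497, 0.256] pointing down, gripper open.
Joint ranges: [-2.94, 2.94], [-0.97, 2.17], [0.19, 2.56], [-1.23, 4.37], [0.02, 3.11], [-2.88, 2.88]. Speed limits (rad/s): [2.39, 2.39, 3.01, 3.14, 3.14, 3.14].

### API

Orientations are given as a unit quaternion [x, y, z, w].
In Python, from station import state, optics, robot gives the robot as it stands.
- The arm moves only by the tool carry_out, never from a script. Its argument "deltas" is a list of rows, each a list of 7 numbers: the shift along the tool's x, y, z in mm, then the turn, a rotation vector about the tool's x, y, z in degrees, then the opening, from 0 (shut) to 1 (fully open). In form: [[tx, ty, tz, wx, wy, wz, hand], ...]. A call has 1 to 5 rows; each row shifts and turns the commanded pose from where the row before left it, along the tool's axes as they then stand; what a row does not reach is not made up. A row lasts 1/10 s, in which the tool goes at most 50 mm and 8.59 degrees, less where a joint would pass 70% of its speed; a pose out of reach is approached as far as the arm can. A call is refused whole if a number of a shift passes 50 or a number of a turn 8.59, either way. A call with a gripper value outside its range is refused whole. The fingers move at their own pace and stop on an object; the grip force is fixed at half the most. Time passes only in rows, so rows that do not move let the fingers close. It gives the time, the measured TCP pose, the force and the opening at its end, in the units of the state.
- state(): the state, without advancing time (a new reading comes with each control period).
- optics.capture(name): name is "side" or "top"; returns the picture (400x640x3 uint8, blue, green, red); there is no depth.
- optics.camera_model(name): a dict with "intrinsics" (3x3 intrinsics, pixels), "cam_to_world" (4x4, takes a point from camera to world coordinates). Camera axes: x right, y down, z forward; pixel columns grow to the right and rows downward; lengths in m; the calibration is good to about 2 mm. A picture is of the moment at which its call begins. camera_model takes no time and is no camera call.
- robot.sign_off(): hands the job in, once; it reports no verdict.
The state is a dict: "t": time; "joint_pos": joint angles; "qvel": joint speeds; "joint_torque": joint torques, N m; "position": TCP position; "eef_rot": TCP orientation; "wrist_force": force on the tool from outside, world axes, zero at the start; "torque": the same for the moment, N m; "finger_gap": finger opening in m.
Only numpy, scipy, OpenCV 4.12 (cv2) and the standard library are available. Lean on these libraries where they do the work, as an engineer would, in place of code of your own. Each camera call takes 0.05 s, during which the arm holds its last target.

### The job

Flick the lobes of the dispenser's star-shaped thumbwheel with a fingertip, anticlockwise seen from above, click by click until the red lobe stands at the black pointer, without going past it. Then press the orange key fully down until the empty pod rolls into the catch tray, and let the key come up again. Do not touch or lift the pod, do not press the key before the wheel is set, and leave the other things on the counter and the tawa where they are.

Things in the scene. Friction and masses are not known exactly. Their poses are not given: they have to be found in the camera images.
- dispenser: White plastic pod dispenser, fixed, 175 x 295 mm. Origin: on the counter under its middle; x to its back, y to its left, z up. Left: flat deck 50 mm high (x -87 to 87, y -70 to 152 mm) with star wheel and orange key. Right: sloping open pod lane between walls 85 mm high (y -141 to -69 mm), back wall 100 mm high; in front of it (x -87 to -160 mm) the catch tray, walls 45 mm high.
- selector (a joint): Angle (rad) of the star wheel, growing anticlockwise seen from above; 0 = red lobe at the black pointer. It rests in clicks 1.0472 rad apart, a lobe always at the pointer. Pushed more than half-way to the next click it is drawn into it, else it springs back; 1 to 4 N at a lobe turns it. Starts 2 to 4 clicks short (about -2.09, -3.14 or -4.19). Stops at -4.71 and +1.36.
- wheel_hub (a point): Top centre of the star wheel's hub (31 mm radius), on its vertical axis at x 0, y 85 mm of the dispenser, 70 mm above the counter (a disc on it is 4 mm higher). Six lobes 60 degrees apart, five grey, one red: upright round posts 14 mm thick, centred 50 mm from the axis, 53 to 77 mm above the counter, joined to the hub by ribs 10 mm wide (to 69 mm up).
- red_lobe (a point): Centre of the top of the red lobe, 77 mm above the counter.
- pointer (a point): Tip of the black T-shaped pointer mark (44 mm wide) on the deck, behind the wheel (x 60, y 85 mm in the dispenser's frame), flat on the deck.
- release_key (a joint): Travel (m) of the round orange key, 32 mm across, straight down: 0 = up, 0.008 = fully down. It springs back; 2 N starts it, 6 N holds it fully down. It carries the orange gate, a bar across the pod lane that sinks with it; the pod needs the gate down for about half a second to roll past.
- key_top (a point): Centre of the top face of the orange key, 66 mm above the counter when up; at x -30, y -30 mm in the dispenser's frame.
- pod_center (a point): Centre of the empty aluminium pod with a copper band, a cylinder 36 mm across and 40 mm long lying across the lane against the orange gate; about 70 mm above the counter at first. It rolls down the lane into the tray when the gate sinks.
- tray (a point): Centre of the inner floor of the catch tray (inner 66 by 60 mm, floor 6 mm above the counter).
- tawa: Aluminium tawa, flat disc 240 mm across, 7 mm thick, black handle; on the right burner, 88 mm up. Origin: centre of underside. Bystander.
- davara: Steel davara, shallow cup 96 mm across, 35 mm high; origin centre of underside. Bystander.
- tumbler: Steel tumbler 66 mm across, 85 mm high; origin centre of underside. Bystander.
- dosa_spatula: Wooden dosa spatula 260 mm long lying flat along its x axis; origin under it. Bystander.
- spice_jar: Amber jar with green cap, 60 mm across, 85 mm high; origin centre of underside. Bystander.
- katori: Small steel bowl 80 mm across, 38 mm high; origin centre of underside. Bystander.
- spare_pods: Upright sleeve of spare pods, aluminium, 38 mm across, 75 mm high; origin centre of underside. Bystander.
- pod: The same pod as a body; its origin is on its round side, 18 mm from its centre, and turns with it as it rolls.

How it is judged:
On the way, in this order (a step that is already met when the one before it is completed fails the run):
1. the wheel rests in the click with the red lobe at the pointer (value of joint selector between -0.15 and 0.15 rad), for 0.3 s.
2. the orange key is pressed fully down with the wheel so set (all of step 1 and value of joint release_key above 0.0065 m), for 0.1 s.
At the end, for the whole second after the job is handed in: The red lobe is at the pointer (within 0.12 rad), the key is up again (within 1.5 mm), and the pod lies at rest in the catch tray (value of joint selector between -0.12 and 0.12 rad and value of joint release_key below 0.0015 m and x of pod_center in the frame of dispenser between -0.155 and -0.09 m and y of pod_center in the frame of dispenser between -0.14 and -0.07 m and height (world z) of pod_center below 0.04 m and linear speed of pod below 0.03 m/s); the robot touches nothing.
It fails at once if the wheel goes past the red lobe's click (more than half a click beyond) (value of joint selector above 0.6 rad).
It fails at once if the key is pressed while the wheel is not set (value of joint release_key above 0.004 m and not (value of joint selector between -0.3 and 0.3 rad)).
It fails at once if the robot touches the pod (contact force between any of the fingers, the arm and pod above 0.3 N).
It fails at once if the pod is lifted (height (world z) of pod_center above 0.11 m).
It fails at once if a bystander is moved by more than 20 mm (distance of any of tawa, davara, tumbler, dosa_spatula, spice_jar, katori, spare_pods from where it was at the start of the episode above 0.02 m).
It also fails if it takes over 64 s, if anything falls off the work surface, if the arm or the gripper's body presses on something with over 40 N, if the wrist force passes 120 N, or if a joint passes its speed limit or range.

## Working session

There is one attempt and no reset: what is moved stays moved. The work goes in short steps, Python scripts to look and compute and a tool call to move; the robot and the scene stay as the last step left them, time stands still between calls to the robot, and variables do not carry over. Pictures are saved under pics/ and viewed, and the job is handed in when it is done.

Besides the shell and the picture viewer there is one more tool, called after "Emit:" as name(argument=value, ...) on one line, values as JSON. carry_out: Moves the arm, as the interface text tells. Its arguments: {"type":"object","properties":{"deltas":{"type":"array","items":{"type":"array","items":{"type":"number"}}}},"required":["deltas"]}

```bash
mkdir -p pics; ls; python3 - <<'E'
from station import state, optics, robot
import cv2,numpy as np
np.set_printoptions(precision=4,suppress=True)
for n in("top","side"):
    cv2.imwrite(f"pics/{n}0.png",optics.capture(n)); m=optics.camera_model(n); print(np.array(m["intrinsics"]),np.array(m["cam_to_world"]))
s=state();print({k:np.round(v,4) for k,v in s.items()})
E
```

```text
pics
[[423.467    0.     323.7538]
 [  0.     423.467  197.2776]
 [  0.       0.       1.    ]] [[ 0.0018 -0.9941  0.1085  0.4198]
 [-1.     -0.0024 -0.0061 -0.1061]
 [ 0.0064 -0.1085 -0.9941  1.3575]
 [ 0.      0.      0.      1.    ]]
[[451.8132   0.     321.7958]
 [  0.     451.8132 203.9742]
 [  0.       0.       1.    ]] [[-0.7489 -0.4475  0.4886 -0.0879]
 [-0.6626  0.4945 -0.5625  0.6773]
 [ 0.0101 -0.7451 -0.6669  1.0071]
 [ 0.      0.      0.      1.    ]]
{'t': np.float64(0.1), 'joint_pos': array([-1.4664,  0.3134,  1.4983,  0.    ,  1.331 , -0.2234]), 'qvel': array([-0.0001, -0.0004, -0.0031,  0.0005,  0.    , -0.0011]), 'joint_torque': array([  0.0038, -41.2898, -26.0144,  -0.0001,   0.003 ,   0.    ]), 'position': array([ 0.169 , -0.4969,  0.2558]), 'eef_rot': array([ 0.9866,  0.1632,  0.    , -0.0005]), 'wrist_force': array([-0.3279,  0.2844, -0.4649]), 'torque': array([-0.0108, -0.0169, -0.0094]), 'finger_gap': np.float64(0.0856)}
```

View pics/top0.png

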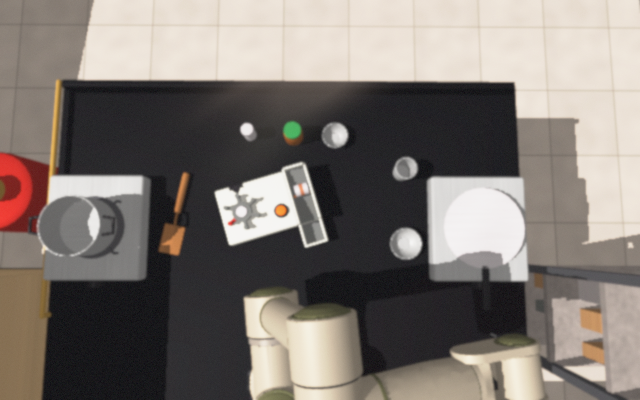

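View pics/side0.png

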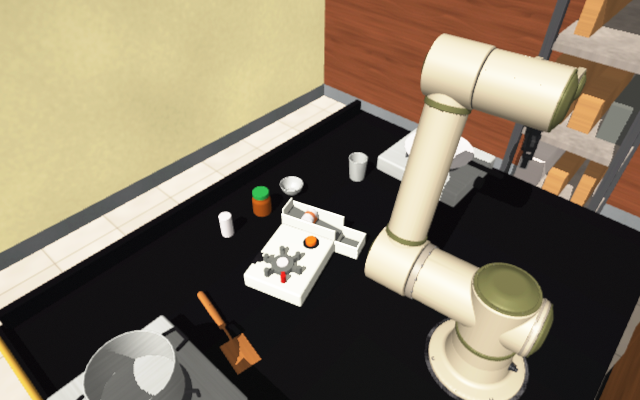

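```bash
python3 - <<'E'
import cv2
a=cv2.imread("pics/top0.png")[150:260,200:340]; cv2.imwrite("pics/top0c.png",cv2.resize(a,None,fx=5.5,fy=5.5,interpolation=cv2.INTER_CUBIC))
a=cv2.imread("pics/side0.png")[190:310,235:375]; cv2.imwrite("pics/side0c.png",cv2.resize(a,None,fx=5,fy=5,interpolation=cv2.INTER_CUBIC))
E
```

```text
(no output)
```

View pics/top0c.png

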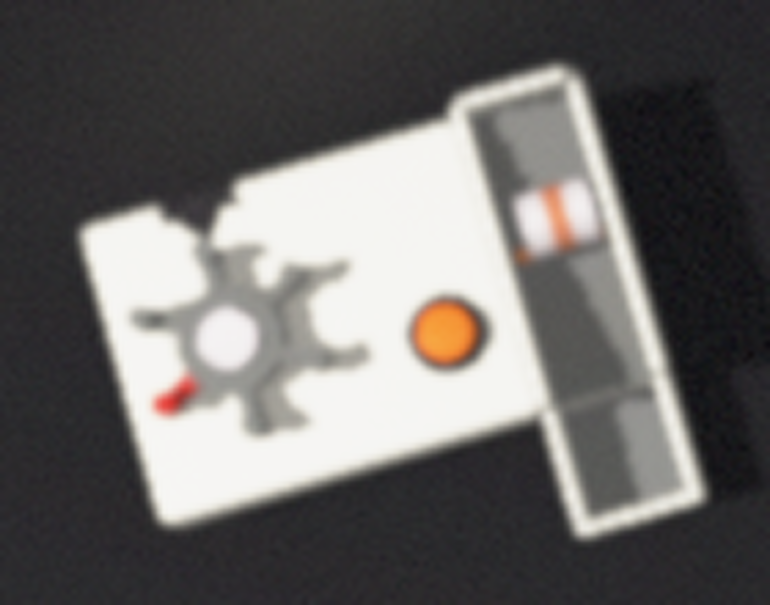

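View pics/side0c.png

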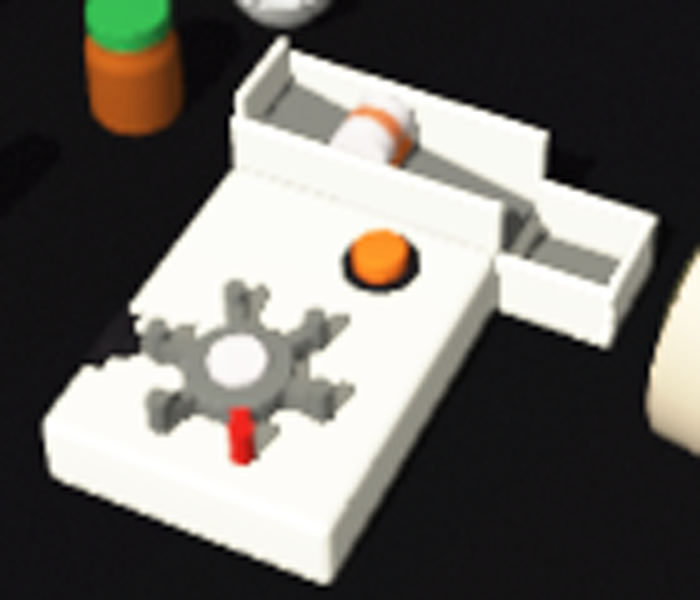

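```bash
cat > h.py <<'E'
from station import state, optics, robot
import cv2,numpy as np
from scipy.spatial.transform import Rotation as R
from scipy.optimize import least_squares
np.set_printoptions(precision=4,suppress=True)
def proj(n,P):
    m=optics.camera_model(n);T=np.linalg.inv(np.array(m["cam_to_world"]));K=np.array(m["intrinsics"])
    p=(T[:3,:3]@np.asarray(P).T).T+T[:3,3]; q=p@K.T; return q[:,:2]/q[:,2:]
def d2w(p,P):
    c,s=np.cos(p[2]),np.sin(p[2]);P=np.asarray(P)
    return np.c_[p[0]+c*P[:,0]-s*P[:,1],p[1]+s*P[:,0]+c*P[:,1],P[:,2]]
E
python3 - <<'E'
from h import *
L=[[0,.085,.074],[-.03,-.03,.066],[-.087,.152,.05],[.087,.152,.05]]
top=np.array([[226,340],[445,331],[165,525],[82,228]]);top=(top+.5)/5.5-.5+[200,150]
side=np.array([[237,360],[380,243],[335,528],[45,428]]);side=(side+.5)/5-.5+[235,190]
f=lambda p:np.r_[(proj("top",d2w(p,L))-top).ravel(),(proj("side",d2w(p,L))-side).ravel()]
r=least_squares(f,[.45,0,.2],loss='soft_l1');print(r.x,np.degrees(r.x[2]));print(f(r.x).reshape(-1,2))
print(d2w(r.x,L+[[.06,.085,.05],[0,-.105,.07]]), robot.tcp_to_tips)
for st in(-2.09,-3.14,-4.19):
  P=d2w(r.x,[[.05*np.cos(st),.085+.05*np.sin(st),.077]])
  print(st,(proj("top",P)-[200,150]+.5)*5.5-.5,(proj("side",P)-[235,190]+.5)*5-.5)
E
```

```text
[0.5443 0.0554 0.3115] 17.846443112859067
[[ 0.5634 -0.6937]
 [ 0.1488 -0.9511]
 [ 0.2221 -0.1076]
 [-0.5027  0.1949]
 [ 1.0116  0.1694]
 [ 0.2539  0.8238]
 [-0.0831  1.2345]
 [-0.3371 -0.3398]]
[[ 0.5183  0.1363  0.074 ]
 [ 0.525   0.0177  0.066 ]
 [ 0.4149  0.1734  0.05  ]
 [ 0.5806  0.2268  0.05  ]
 [ 0.5754  0.1547  0.05  ]
 [ 0.5765 -0.0445  0.07  ]] 0.025
-2.09 [[316.687  354.6625]] [[318.239  316.4475]]
-3.14 [[254.2047 422.3715]] [[325.2801 386.2431]]
-4.19 [[165.2152 402.9461]] [[246.1643 429.4331]]
```

Emit:
carry_out(deltas=[[20, -20, 2, 0, 0, 0, 0], [33, -34, 3, 0, 0, 0, 0], [33, -34, 3, 0, 0, 0, 0], [33, -34, 3, 0, 0, 0, 0], [33, -34, 3, 0, 0, 0, 0]])

```text
t: 0.6
position: [0.263, -0.2985, 0.2419]
eef_rot: [0.987, 0.163, 0.0, -0.0]
wrist_force: [0.3, -0.4, 0.3]
finger_gap: 0.0125
```

Emit:
carry_out(deltas=[[33, -34, 3, 0, 0, 0, 0], [33, -34, 3, 0, 0, 0, 0], [33, -34, 3, 0, 0, 0, 0], [33, -34, 3, 0, 0, 0, 0], [33, -34, 3, 0, 0, 0, 0]])

```text
t: 1.1
position: [0.3645, -0.0844, 0.2272]
eef_rot: [0.987, 0.163, 0.0, 0.0]
wrist_force: [0.4, -1.1, -0.7]
finger_gap: 0.0001
```

Emit:
carry_out(deltas=[[33, -34, 3, 0, 0, 0, 0], [33, -34, 3, 0, 0, 0, 0], [33, -34, 3, 0, 0, 0, 0], [33, -34, 3, 0, 0, 0, 0], [0, 0, 0, 0, 0, 0, 0]])

```text
t: 1.6
position: [0.446, 0.089, 0.2145]
eef_rot: [0.986, 0.166, -0.0, -0.001]
wrist_force: [-0.3, -0.6, -0.1]
finger_gap: -0.0001
```

```bash
cat >> h.py <<'E'
W=np.array([.5183,.1363]);Y0=17.85
def go(xy,z,yaw):
    s=state();Rm=R.from_quat(s["eef_rot"]);d=np.r_[xy,z]-s["position"]
    psi=np.radians(yaw);Rt=R.from_matrix(np.array([[np.cos(psi),np.sin(psi),0],[np.sin(psi),-np.cos(psi),0],[0,0,-1]]))
    print("t",s["t"],"pos",s["position"],"F",s["wrist_force"],"gap",s["finger_gap"],"j",s["joint_pos"])
    print("shift mm",Rm.inv().apply(d)*1e3,"rot deg",(Rm.inv()*Rt).as_rotvec(degrees=True))
def pol(th,r): return W+r*np.array([np.cos(np.radians(th)),np.sin(np.radians(th))])
E
python3 -c "
from h import *
go(pol(107.85,.058),.125,17.85)"
```

```text
t 1.6 pos [0.446  0.089  0.2145] F [-0.3309 -0.6185 -0.1215] gap -6.726621874628572e-05 j [-0.0622  0.1989  1.7605  0.001   1.1831  1.1748]
shift mm [ 85.1557 -78.931   89.5756] rot deg [-0.0679  0.0306  1.2569]
```

Emit:
carry_out(deltas=[[28, -26, 25, 0, 0, 0.4, 0], [28, -26, 25, 0, 0, 0.4, 0], [29, -27, 25, 0, 0, 0.4, 0], [0, 0, 0, 0, 0, 0, 0]])

```text
t: 2.0
position: [0.5005, 0.1887, 0.1362]
eef_rot: [0.988, 0.154, -0.003, -0.0]
wrist_force: [-1.3, -0.7, 0.1]
finger_gap: -0.0004
```

```bash
python3 -c "
from h import *
go(pol(107.85,.058),.125,17.85)
for n,(a,b,c,d) in dict(top=(150,260,200,340),side=(160,310,235,375)).items():
  cv2.imwrite(f'pics/{n}1.png',cv2.resize(optics.capture(n)[a:b,c:d],None,fx=4,fy=4,interpolation=cv2.INTER_CUBIC))
"
```

```text
t 2.0 pos [0.5005 0.1887 0.1362] F [-1.253  -0.6957  0.0642] gap -0.00037520492433317675 j [0.1412 0.4615 1.6183 0.0005 1.0682 1.4025]
shift mm [ 0.9437 -2.6558 11.2052] rot deg [-0.0872  0.3576 -0.1346]
```

View pics/side1.png

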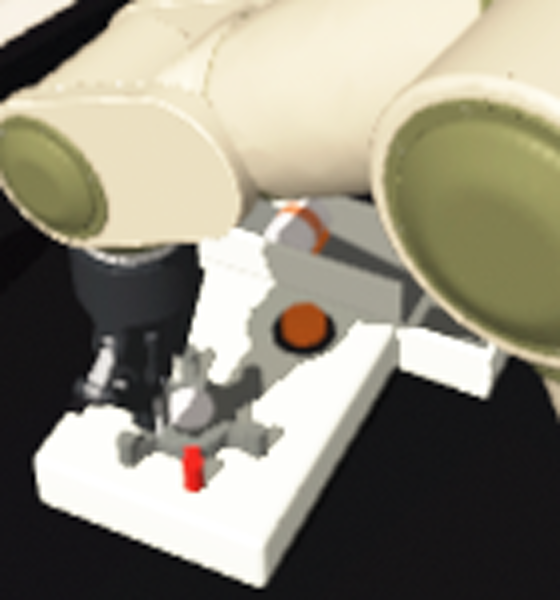

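View pics/top1.png

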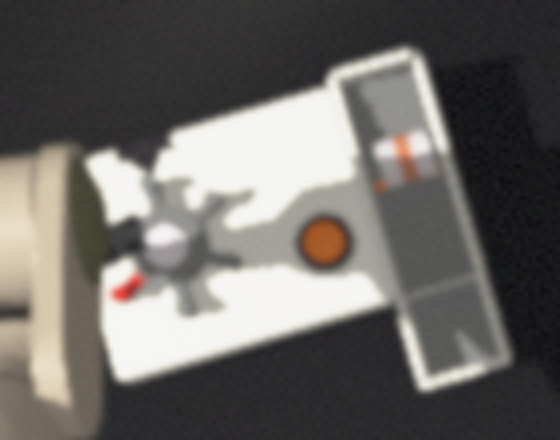

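Emit:
carry_out(deltas=[[1, -2, 10, 0, 0, 0, 0], [0, 0, 0, 0, 0, 0, 0], [0, 0, 14, 0, 0, 0, 0], [0, 0, 8, 0, 0, 0, 0], [0, 0, 0, 0, 0, 0, 0]])

```text
t: 2.6
position: [0.501, 0.1884, 0.1077]
eef_rot: [0.988, 0.153, -0.001, 0.0]
wrist_force: [-0.6, -0.7, 0.4]
finger_gap: 0.0003
```

```bash
python3 -c "
from h import *
go(pol(107.85,.058),.085,17.85)
"
```

```text
t 2.6 pos [0.501  0.1884 0.1077] F [-0.644  -0.7388  0.3833] gap 0.0002823457663390846 j [ 0.1406  0.4994  1.6454 -0.      0.9984  1.4052]
shift mm [ 0.5599 -3.1325 22.7168] rot deg [-0.0133  0.0912 -0.3048]
```

Emit:
carry_out(deltas=[[0, -3, 5, 0, 0, 0, 0], [0, 0, 5, 0, 0, 0, 0], [0, 0, 5, 0, 0, 0, 0], [0, 0, 5, 0, 0, 0, 0], [0, 0, 0, 0, 0, 0, 0]])

```text
t: 3.1
position: [0.5003, 0.1917, 0.0876]
eef_rot: [0.988, 0.153, -0.001, -0.0]
wrist_force: [0.3, -0.0, -0.5]
finger_gap: -0.0003
```

```bash
python3 -c "
from h import *
go(pol(107.85,.058),.085,17.85)
for n,(a,b,c,d) in dict(top=(150,260,200,340),side=(190,310,235,375)).items():
  cv2.imwrite(f'pics/{n}2.png',cv2.resize(optics.capture(n)[a:b,c:d],None,fx=5,fy=5,interpolation=cv2.INTER_CUBIC))
"
```

```text
t 3.1 pos [0.5003 0.1917 0.0876] F [ 0.289  -0.02   -0.4714] gap -0.0003340151950433153 j [0.1471 0.5299 1.6589 0.     0.9539 1.4111]
shift mm [0.2117 0.2352 2.5758] rot deg [-0.0113  0.0688 -0.2723]
```

View pics/side2.png

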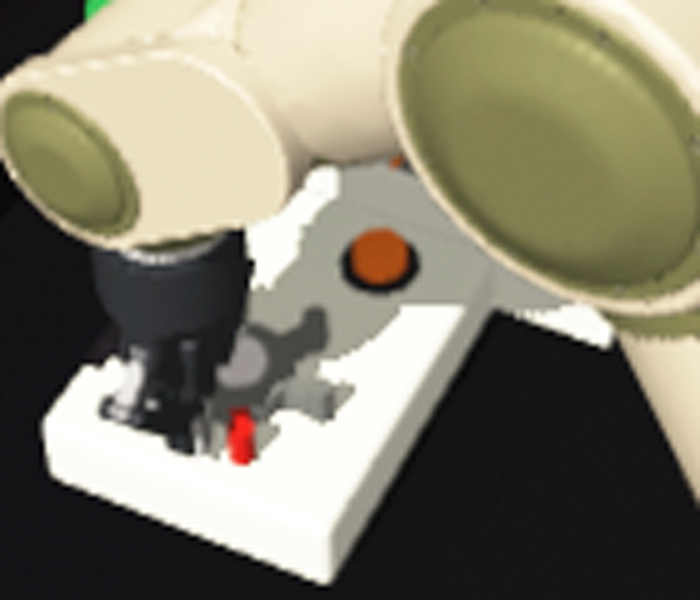

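View pics/top2.png

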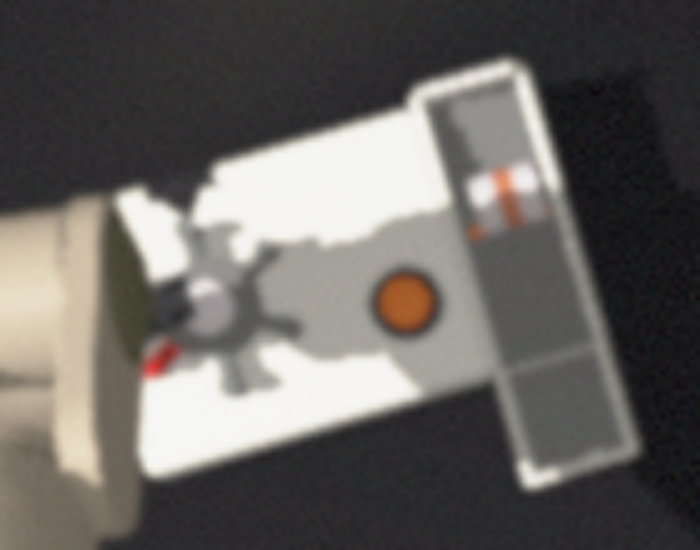

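Emit:
carry_out(deltas=[[-6, 0.3, 1, 0, 0, -6, 0], [-6, 0.3, 0, 0, 0, -6, 0], [-6, 0.3, 0, 0, 0, -6, 0], [-6, 0.3, 0, 0, 0, -6, 0], [-6, 0.3, 0, 0, 0, -6, 0]])

```text
t: 3.7
position: [0.476, 0.1761, 0.0877]
eef_rot: [0.914, 0.405, 0.001, 0.0]
wrist_force: [3.4, 3.3, -1.6]
finger_gap: -0.0002
```

```bash
python3 -c "
from h import *
go(pol(137.85,.058),.085,47.85)
"
```

```text
t 3.7 pos [0.476  0.1761 0.0877] F [ 3.3865  3.274  -1.6176] gap -0.0001709148354418137 j [0.1228 0.478  1.7475 0.0009 0.9136 0.8584]
shift mm [-1.1578  0.0489  2.7109] rot deg [ 0.0611 -0.1351 -0.0271]
```

Tracking the arc well, with contact force as expected. Complete the arc.

Emit:
carry_out(deltas=[[-6, 0.3, 0, 0, 0, -6, 0], [-6, 0.3, 0, 0, 0, -6, 0], [-6, 0.3, 0, 0, 0, -6, 0], [-6, 0.3, 0, 0, 0, -6, 0], [-6, 0.3, 0, 0, 0, -6, 0]])

```text
t: 4.2
position: [0.4619, 0.1493, 0.0876]
eef_rot: [0.778, 0.628, 0.0, 0.0]
wrist_force: [-0.6, 0.1, -0.2]
finger_gap: 0.0003
```

```bash
python3 -c "
from h import *
go(pol(167.85,.058),.085,77.85)
for n,(a,b,c,d) in dict(top=(150,260,200,340),side=(190,310,235,375)).items():
  cv2.imwrite(f'pics/{n}3.png',cv2.resize(optics.capture(n)[a:b,c:d],None,fx=5,fy=5,interpolation=cv2.INTER_CUBIC))
"
```

```text
t 4.2 pos [0.4619 0.1493 0.0876] F [-0.5619  0.1226 -0.2236] gap 0.00027973112286099104 j [0.0707 0.4396 1.8121 0.0001 0.8891 0.283 ]
shift mm [-0.8697 -0.0908  2.6487] rot deg [ 0.0432 -0.0179 -0.0148]
```

View pics/side3.png

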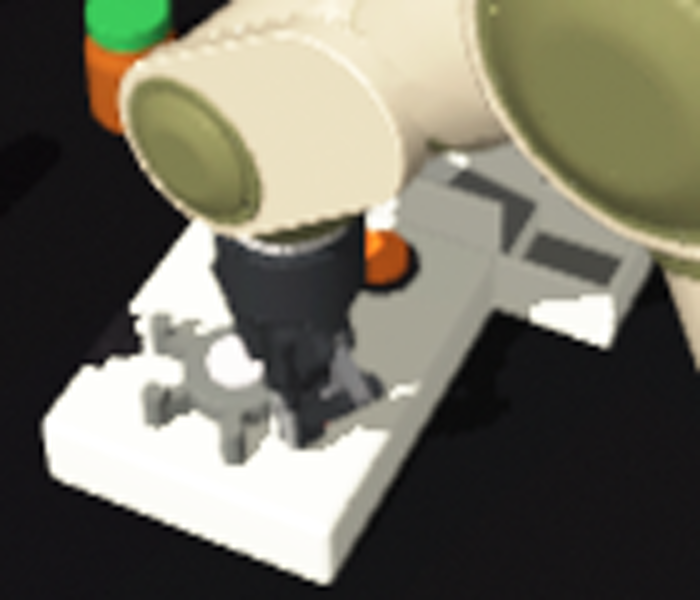

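View pics/top3.png

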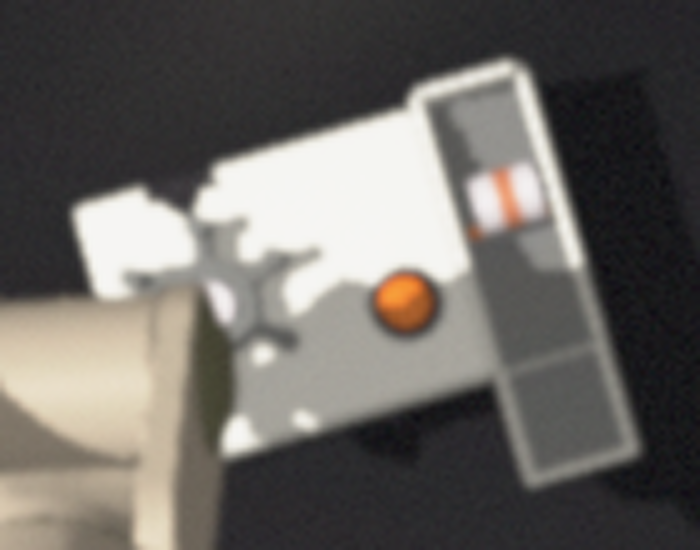

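Emit:
carry_out(deltas=[[0, 0, -20, 0, 0, 0, 0], [0, 0, -18, 0, 0, 0, 0], [0, 0, 0, 0, 0, 0, 0], [7.6, 0.5, 0, 0, 0, 7.5, 0], [7.6, 0.5, 0, 0, 0, 7.5, 0]])

```text
t: 4.8
position: [0.4668, 0.164, 0.1248]
eef_rot: [0.857, 0.516, -0.0, -0.0]
wrist_force: [0.5, 0.0, 0.4]
finger_gap: 0.0002
```

Emit:
carry_out(deltas=[[7.6, 0.5, 0, 0, 0, 7.5, 0], [7.6, 0.5, 0, 0, 0, 7.5, 0], [7.6, 0.5, 0, 0, 0, 7.5, 0], [7.6, 0.5, 0, 0, 0, 7.5, 0], [7.6, 0.5, 0, 0, 0, 7.5, 0]])

```text
t: 5.3
position: [0.4939, 0.1901, 0.1245]
eef_rot: [0.977, 0.214, -0.0, -0.0]
wrist_force: [0.4, 0.0, -1.2]
finger_gap: 0.0
```

Emit:
carry_out(deltas=[[7.6, 0.5, 0, 0, 0, 7.5, 0], [0, 0, 0, 0, 0, 0, 0]])

```text
t: 5.5
position: [0.5013, 0.1927, 0.1245]
eef_rot: [0.988, 0.152, -0.0, -0.0]
wrist_force: [-1.0, -1.1, -0.4]
finger_gap: 0.0003
```

```bash
python3 -c "
from h import *
go(pol(107.85,.058),.087,17.85)
for n,(a,b,c,d) in dict(top=(150,260,200,340),side=(190,310,235,375)).items():
  cv2.imwrite(f'pics/{n}4.png',cv2.resize(optics.capture(n)[a:b,c:d],None,fx=5,fy=5,interpolation=cv2.INTER_CUBIC))
"
```

```text
t 5.5 pos [0.5013 0.1927 0.1245] F [-0.9663 -1.0934 -0.445 ] gap 0.00034131938517261546 j [0.1487 0.4788 1.6264 0.     1.0368 1.4153]
shift mm [-1.0932  0.9323 37.5251] rot deg [-0.0063  0.0249 -0.4209]
```

View pics/side4.png

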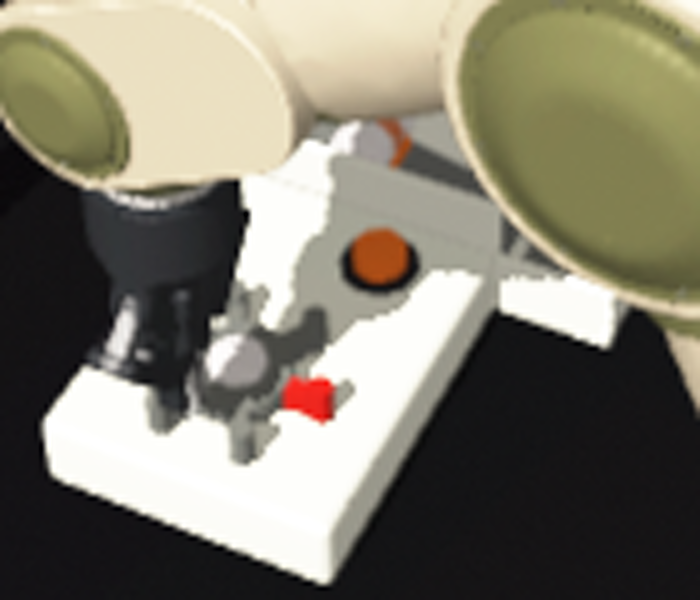

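The red lobe has moved one click (side crop about 315,395, matching the -3.14 prediction), so three remain. Second flick.

Emit:
carry_out(deltas=[[-1, 1, 10, 0, 0, 0, 0], [0, 0, 14, 0, 0, 0, 0], [0, 0, 14, 0, 0, 0, 0], [0, 0, 0, 0, 0, 0, 0]])

```text
t: 6.0
position: [0.499, 0.1908, 0.0852]
eef_rot: [0.988, 0.153, -0.002, -0.0]
wrist_force: [-0.5, 0.0, 0.3]
finger_gap: 0.0
```

Emit:
carry_out(deltas=[[-6, 0.3, 0, 0, 0, -6, 0], [-6, 0.3, 0, 0, 0, -6, 0], [-6, 0.3, 0, 0, 0, -6, 0], [-6, 0.3, 0, 0, 0, -6, 0], [-6, 0.3, 0, 0, 0, -6, 0]])

```text
t: 6.5
position: [0.4756, 0.1755, 0.0877]
eef_rot: [0.914, 0.406, 0.001, 0.0]
wrist_force: [2.2, 2.6, -1.7]
finger_gap: 0.0001
```

Emit:
carry_out(deltas=[[-6, 0.3, 0, 0, 0, -6, 0], [-6, 0.3, 0, 0, 0, -6, 0], [-6, 0.3, 0, 0, 0, -6, 0], [-6, 0.3, 0, 0, 0, -6, 0], [-6, 0.3, 0, 0, 0, -6, 0]])

```text
t: 7.0
position: [0.4614, 0.1487, 0.0877]
eef_rot: [0.778, 0.629, 0.0, 0.0]
wrist_force: [-0.5, 0.2, -0.8]
finger_gap: 0.0005
```

Emit:
carry_out(deltas=[[0, 0, 0, 0, 0, 0, 0], [0, 0, -20, 0, 0, 0, 0], [0, 0, -18, 0, 0, 0, 0], [0, 0, 0, 0, 0, 0, 0], [7.6, 0.5, 0, 0, 0, 7.5, 0]])

```text
t: 7.5
position: [0.4637, 0.1561, 0.1253]
eef_rot: [0.82, 0.572, 0.0, 0.0]
wrist_force: [-0.1, -0.5, 0.3]
finger_gap: -0.0001
```

Emit:
carry_out(deltas=[[7.6, 0.5, 0, 0, 0, 7.5, 0], [7.6, 0.5, 0, 0, 0, 7.5, 0], [7.6, 0.5, 0, 0, 0, 7.5, 0], [7.6, 0.5, 0, 0, 0, 7.5, 0], [7.6, 0.5, 0, 0, 0, 7.5, 0]])

```text
t: 8.0
position: [0.487, 0.1858, 0.1245]
eef_rot: [0.961, 0.277, -0.0, -0.0]
wrist_force: [0.8, 0.6, -0.8]
finger_gap: 0.0
```

Emit:
carry_out(deltas=[[7.6, 0.5, 0, 0, 0, 7.5, 0], [7.6, 0.5, 0, 0, 0, 7.5, 0], [0, 0, 0, 0, 0, 0, 0]])

```text
t: 8.3
position: [0.5011, 0.1921, 0.1245]
eef_rot: [0.988, 0.152, -0.0, -0.0]
wrist_force: [0.1, 0.2, 0.5]
finger_gap: 0.0002
```

```bash
python3 -c "
from h import *
go(pol(107.85,.058),.087,17.85)
for n,(a,b,c,d) in dict(top=(150,260,200,340),side=(190,310,235,375)).items():
  cv2.imwrite(f'pics/{n}5.png',cv2.resize(optics.capture(n)[a:b,c:d],None,fx=5,fy=5,interpolation=cv2.INTER_CUBIC))
"
```

```text
t 8.3 pos [0.5011 0.1921 0.1245] F [0.1044 0.2011 0.5339] gap 0.0001848868849283136 j [0.1477 0.478  1.6277 0.0001 1.0364 1.414 ]
shift mm [-0.69    0.4458 37.5478] rot deg [-0.0079  0.0253 -0.4053]
```

View pics/side5.png

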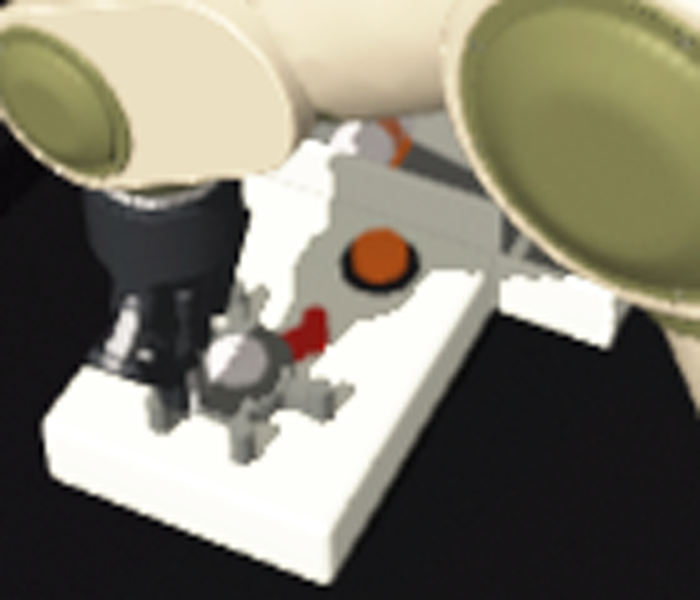

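The red lobe is now at about (315,325) in the side crop, which is -2.09. Two clicks remain; third flick.

Emit:
carry_out(deltas=[[-0.5, 0.5, 10, 0, 0, 0, 0], [0, 0, 14, 0, 0, 0, 0], [0, 0, 14, 0, 0, 0, 0], [0, 0, 0, 0, 0, 0, 0]])

```text
t: 8.8
position: [0.4991, 0.1909, 0.0852]
eef_rot: [0.988, 0.153, -0.002, -0.0]
wrist_force: [0.1, -0.1, 0.1]
finger_gap: -0.0005
```

Emit:
carry_out(deltas=[[-6, 0.3, 0, 0, 0, -6, 0], [-6, 0.3, 0, 0, 0, -6, 0], [-6, 0.3, 0, 0, 0, -6, 0], [-6, 0.3, 0, 0, 0, -6, 0], [-6, 0.3, 0, 0, 0, -6, 0]])

```text
t: 9.3
position: [0.4757, 0.1756, 0.0877]
eef_rot: [0.914, 0.406, 0.001, -0.0]
wrist_force: [2.5, 3.2, -2.1]
finger_gap: -0.0004
```

Emit:
carry_out(deltas=[[-6, 0.3, 0, 0, 0, -6, 0], [-6, 0.3, 0, 0, 0, -6, 0], [-6, 0.3, 0, 0, 0, -6, 0], [-6, 0.3, 0, 0, 0, -6, 0], [-6, 0.3, 0, 0, 0, -6, 0]])

```text
t: 9.8
position: [0.4616, 0.1488, 0.0877]
eef_rot: [0.778, 0.629, 0.0, 0.0]
wrist_force: [0.6, -0.2, -0.2]
finger_gap: 0.0003
```

Emit:
carry_out(deltas=[[0, 0, 0, 0, 0, 0, 0], [0, 0, -20, 0, 0, 0, 0], [0, 0, -18, 0, 0, 0, 0], [0, 0, 0, 0, 0, 0, 0], [7.6, 0.5, 0, 0, 0, 7.5, 0]])

```text
t: 10.3
position: [0.4638, 0.1561, 0.1253]
eef_rot: [0.82, 0.573, 0.0, 0.0]
wrist_force: [0.4, -0.2, -0.1]
finger_gap: 0.0001
```

Emit:
carry_out(deltas=[[7.6, 0.5, 0, 0, 0, 7.5, 0], [7.6, 0.5, 0, 0, 0, 7.5, 0], [7.6, 0.5, 0, 0, 0, 7.5, 0], [7.6, 0.5, 0, 0, 0, 7.5, 0], [7.6, 0.5, 0, 0, 0, 7.5, 0]])

```text
t: 10.8
position: [0.4871, 0.1859, 0.1245]
eef_rot: [0.961, 0.277, -0.0, -0.0]
wrist_force: [-0.8, 0.3, -0.6]
finger_gap: -0.0001
```

Emit:
carry_out(deltas=[[7.6, 0.5, 0, 0, 0, 7.5, 0], [7.6, 0.5, 0, 0, 0, 7.5, 0], [0, 0, 0, 0, 0, 0, 0]])

```text
t: 11.1
position: [0.5012, 0.1922, 0.1246]
eef_rot: [0.988, 0.152, -0.0, -0.0]
wrist_force: [0.3, 0.7, 0.2]
finger_gap: -0.0001
```

```bash
python3 -c "
from h import *
go(pol(107.85,.058),.087,17.85)
for n,(a,b,c,d) in dict(top=(150,260,200,340),side=(190,310,235,375)).items():
  cv2.imwrite(f'pics/{n}6.png',cv2.resize(optics.capture(n)[a:b,c:d],None,fx=5,fy=5,interpolation=cv2.INTER_CUBIC))
"
```

```text
t 11.1 pos [0.5012 0.1922 0.1246] F [0.2715 0.6502 0.1538] gap -6.51947822699346e-05 j [0.1478 0.4783 1.6272 0.0001 1.0366 1.4141]
shift mm [-0.8485  0.4667 37.558 ] rot deg [-0.0068  0.0263 -0.4042]
```

View pics/side6.png

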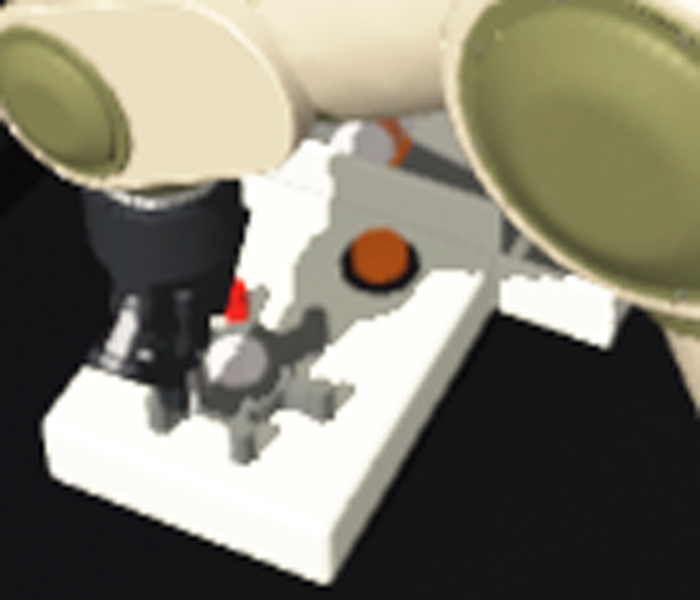

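The red lobe is one click short, at (237,300) in the side crop. Last flick.

Emit:
carry_out(deltas=[[-0.5, 0.5, 10, 0, 0, 0, 0], [0, 0, 14, 0, 0, 0, 0], [0, 0, 14, 0, 0, 0, 0], [0, 0, 0, 0, 0, 0, 0]])

```text
t: 11.6
position: [0.4993, 0.191, 0.0851]
eef_rot: [0.988, 0.153, -0.002, -0.0]
wrist_force: [0.2, 1.1, 0.4]
finger_gap: 0.0001
```

Emit:
carry_out(deltas=[[-6, 0.3, 0, 0, 0, -6, 0], [-6, 0.3, 0, 0, 0, -6, 0], [-6, 0.3, 0, 0, 0, -6, 0], [-6, 0.3, 0, 0, 0, -6, 0], [-6, 0.3, 0, 0, 0, -6, 0]])

```text
t: 12.1
position: [0.4759, 0.1756, 0.0877]
eef_rot: [0.914, 0.406, 0.001, -0.0]
wrist_force: [3.3, 2.7, -1.7]
finger_gap: 0.0003
```

Emit:
carry_out(deltas=[[-6, 0.3, 0, 0, 0, -6, 0], [-6, 0.3, 0, 0, 0, -6, 0], [-6, 0.3, 0, 0, 0, -6, 0], [-6, 0.3, 0, 0, 0, -6, 0], [-6, 0.3, 0, 0, 0, -6, 0]])

```text
t: 12.6
position: [0.4617, 0.1489, 0.0877]
eef_rot: [0.778, 0.629, 0.0, 0.0]
wrist_force: [-0.3, -0.4, -0.3]
finger_gap: 0.0003
```

Emit:
carry_out(deltas=[[0, 0, 0, 0, 0, 0, 0], [0, 0, -20, 0, 0, 0, 0], [0, 0, -20, 0, 0, 0, 0], [0, 0, -10, 0, 0, 0, 0], [0, 0, 0, 0, 0, 0, 0]])

```text
t: 13.1
position: [0.4624, 0.1492, 0.1384]
eef_rot: [0.78, 0.626, 0.001, 0.001]
wrist_force: [0.5, 0.7, -0.6]
finger_gap: 0.0
```

```bash
python3 -c "
from h import *
go([.525,.0177],.12,77.85)
for n,(a,b,c,d) in dict(top=(150,260,200,340),side=(190,310,235,375)).items():
  cv2.imwrite(f'pics/{n}7.png',cv2.resize(optics.capture(n)[a:b,c:d],None,fx=5,fy=5,interpolation=cv2.INTER_CUBIC))
"
```

```text
t 13.1 pos [0.4624 0.1492 0.1384] F [ 0.4805  0.7187 -0.5582] gap 3.2924555036431826e-05 j [0.0705 0.3598 1.7686 0.0001 1.0106 0.2883]
shift mm [-114.921    89.5071   18.496 ] rot deg [ 0.1425 -0.045  -0.334 ]
```

View pics/side7.png

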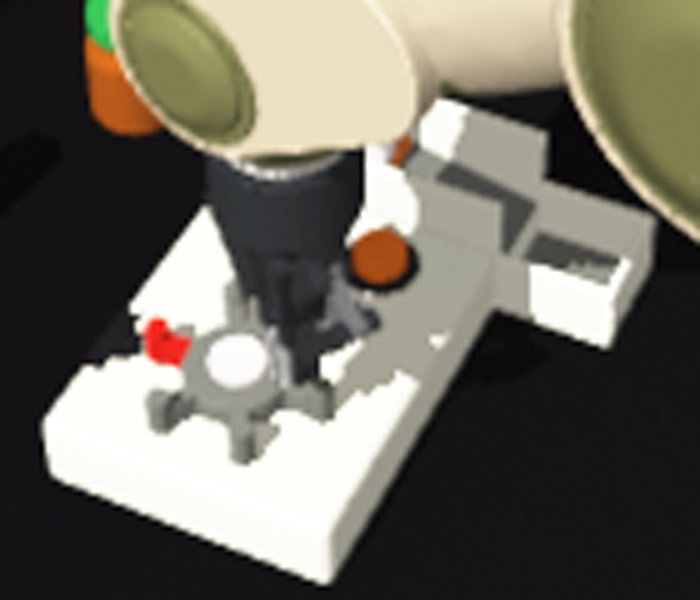

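View pics/top7.png

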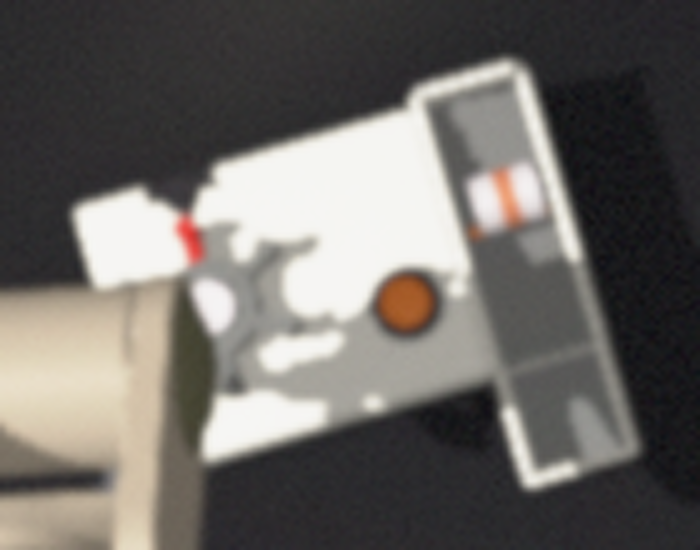

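The wheel is set: the red lobe sits at the pointer tip (top crop 188,240). Moving over the key.

Emit:
carry_out(deltas=[[-28, 22, 0, 0, 0, 0, 0], [-28, 22, 0, 0, 0, 0, 0], [-29, 22, 0, 0, 0, 0, 0], [-29, 23, 0, 0, 0, 0, 0], [0, 0, 0, 0, 0, 0, 0]])

```text
t: 13.7
position: [0.5253, 0.0153, 0.1362]
eef_rot: [0.781, 0.625, -0.0, -0.0]
wrist_force: [-0.6, 1.7, -0.5]
finger_gap: -0.0004
```

Emit:
carry_out(deltas=[[0, 0, 12, 0, 0, 0, 0], [0, 0, 10, 0, 0, 0, 0], [0, 0, 10, 0, 0, 0, 0], [0, 0, 0, 0, 0, 0, 0]])

```text
t: 14.1
position: [0.5231, 0.0195, 0.1034]
eef_rot: [0.779, 0.627, -0.001, -0.001]
wrist_force: [0.5, -0.7, -0.2]
finger_gap: -0.0003
```

```bash
python3 -c "
from h import *
go([.525,.0177],.091,77.85)
for n,(a,b,c,d) in dict(top=(150,260,200,340),side=(190,310,235,375)).items():
  cv2.imwrite(f'pics/{n}8.png',cv2.resize(optics.capture(n)[a:b,c:d],None,fx=5,fy=5,interpolation=cv2.INTER_CUBIC))
"
```

```text
t 14.1 pos [0.5231 0.0195 0.1034] F [ 0.484  -0.7008 -0.1732] gap -0.0002614511374557136 j [-0.1868  0.4849  1.6836  0.      0.9767  0.0289]
shift mm [-1.3411  2.2534 12.3973] rot deg [-0.2019  0.0034 -0.2106]
```

View pics/side8.png

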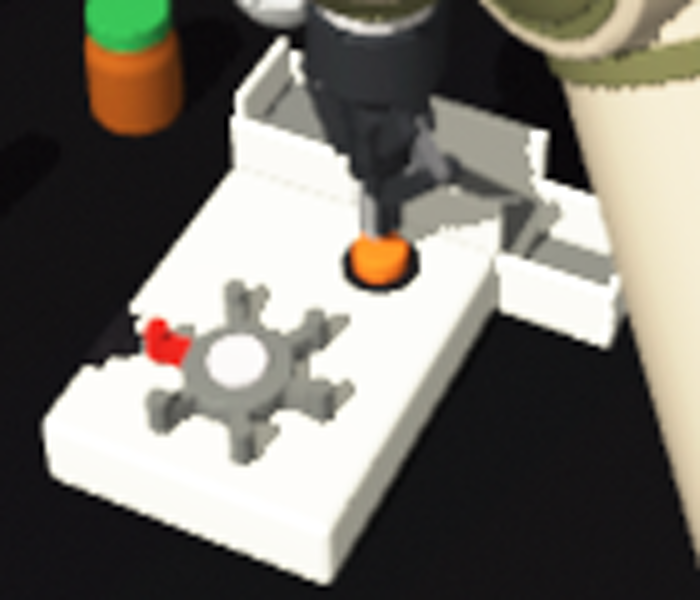

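View pics/top8.png

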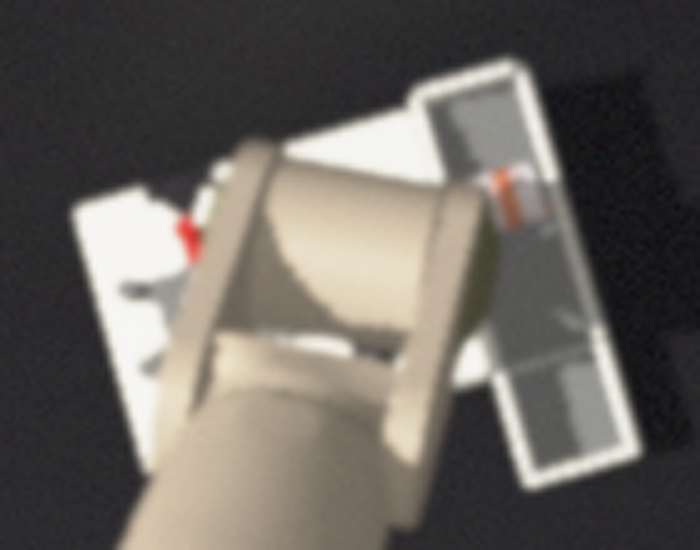

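Emit:
carry_out(deltas=[[-1, 2, 6, 0, 0, 0, 0], [0, 0, 5, 0, 0, 0, 0], [0, 0, 4, 0, 0, 0, 0], [0, 0, 4, 0, 0, 0, 0], [0, 0, 2, 0, 0, 0, 0]])

```text
t: 14.7
position: [0.526, 0.0171, 0.0842]
eef_rot: [0.779, 0.626, 0.0, 0.0]
wrist_force: [-2.7, -0.0, 4.1]
finger_gap: -0.0001
```

Emit:
carry_out(deltas=[[0, 0, 0, 0, 0, 0, 0], [0, 0, 0, 0, 0, 0, 0]])

```text
t: 14.9
position: [0.526, 0.0171, 0.0845]
eef_rot: [0.779, 0.626, 0.0, 0.0]
wrist_force: [-1.7, -0.4, 4.6]
finger_gap: 0.0001
```

Force is 4–5 N, so the key is not quite at the bottom. Pressing a bit more and holding.

Emit:
carry_out(deltas=[[0, 0, 1.5, 0, 0, 0, 0], [0, 0, 1, 0, 0, 0, 0], [0, 0, 0, 0, 0, 0, 0], [0, 0, 0, 0, 0, 0, 0]])

```text
t: 15.3
position: [0.5261, 0.0171, 0.0829]
eef_rot: [0.779, 0.627, 0.0, 0.0]
wrist_force: [-4.8, 0.0, 14.3]
finger_gap: -0.0
```

Emit:
carry_out(deltas=[[0, 0, 0, 0, 0, 0, 0], [0, 0, 0, 0, 0, 0, 0], [0, 0, 0, 0, 0, 0, 0], [0, 0, 0, 0, 0, 0, 0]])

```text
t: 15.7
position: [0.5261, 0.0171, 0.0829]
eef_rot: [0.779, 0.627, 0.0, 0.0]
wrist_force: [-6.0, -0.6, 13.9]
finger_gap: 0.0002
```

```bash
python3 -c "
from h import *
for n,(a,b,c,d) in dict(top=(150,260,200,340),side=(190,310,235,375)).items():
  cv2.imwrite(f'pics/{n}9.png',cv2.resize(optics.capture(n)[a:b,c:d],None,fx=5,fy=5,interpolation=cv2.INTER_CUBIC))
"
```

```text
(no output)
```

View pics/side9.png

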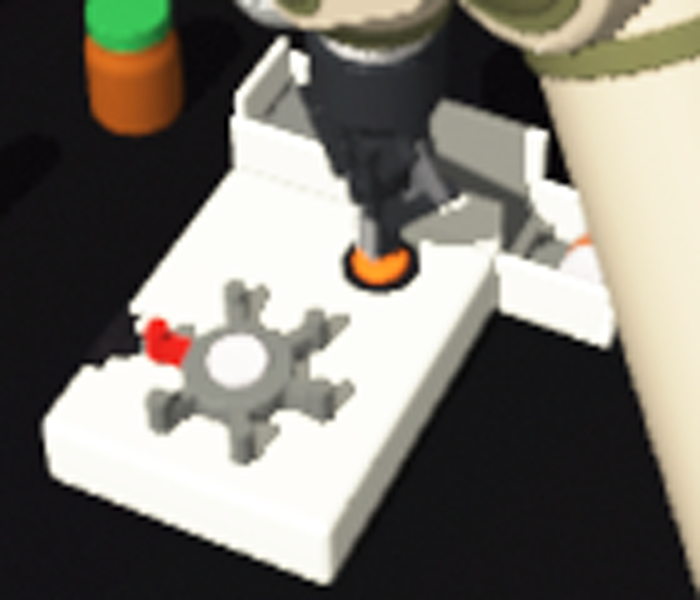

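View pics/top9.png

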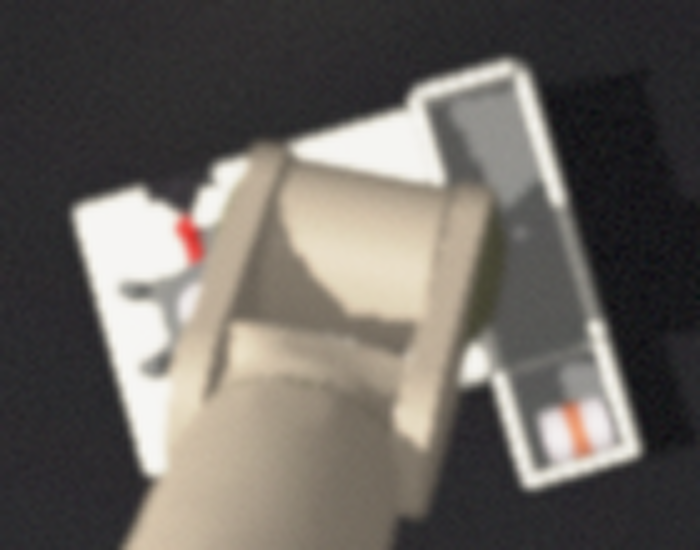

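The pod is in the tray (top crop 577,430) and the key is fully down under 14 N. Release now and retreat upward.

Emit:
carry_out(deltas=[[0, 0, -8, 0, 0, 0, 0], [0, 0, -20, 0, 0, 0, 0], [0, 0, -40, 0, 0, 0, 0], [0, 0, -40, 0, 0, 0, 0], [0, 0, -40, 0, 0, 0, 0]])

```text
t: 16.3
position: [0.5257, 0.0173, 0.2313]
eef_rot: [0.779, 0.626, -0.0, -0.0]
wrist_force: [-0.3, -0.4, -0.2]
finger_gap: -0.0003
```

Emit:
carry_out(deltas=[[0, 0, 0, 0, 0, 0, 0], [0, 0, 0, 0, 0, 0, 0], [0, 0, 0, 0, 0, 0, 0]])

```text
t: 16.6
position: [0.5255, 0.0173, 0.2285]
eef_rot: [0.779, 0.626, -0.001, -0.001]
wrist_force: [0.7, -0.4, -0.4]
finger_gap: -0.0003
```

```bash
python3 -c "
from h import *
s=state();print(s['t'],s['position'],s['wrist_force'])
print((proj('top',d2w([.5443,.0554,.3115],[[-.123,-.105,.024]]))-[200,150]+.5)*5-.5)
a=optics.capture('side');cv2.imwrite('pics/sideF.png',a)
cv2.imwrite('pics/sidec.png',cv2.resize(a[190:310,235:375],None,fx=5,fy=5,interpolation=cv2.INTER_CUBIC))
a=optics.capture('top');cv2.imwrite('pics/topF.png',a)
"
```

```text
16.6 [0.5255 0.0173 0.2285] [ 0.6759 -0.4411 -0.3629]
[[569.4419 405.9985]]
```

View pics/sidec.png

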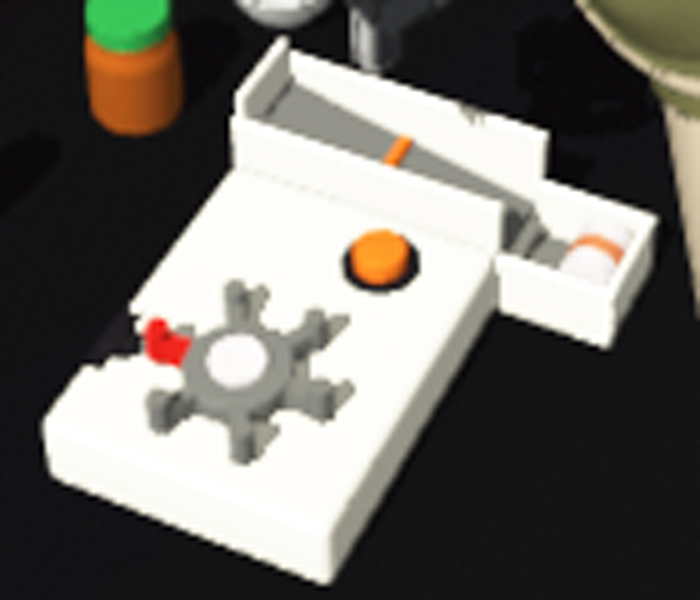

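View pics/topF.png

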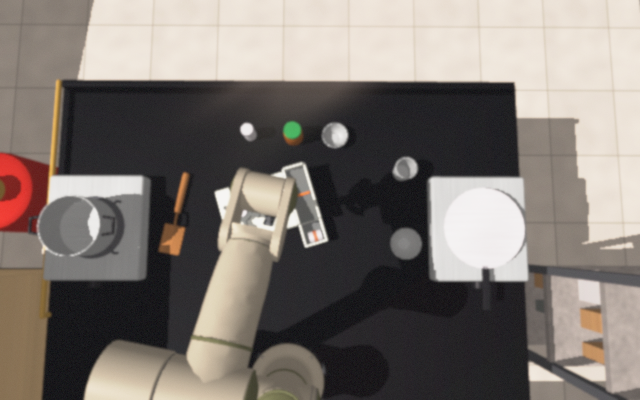

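Emit:
carry_out(deltas=[[0, 0, 0, 0, 0, 0, 0], [0, 0, 0, 0, 0, 0, 0], [0, 0, 0, 0, 0, 0, 0], [0, 0, 0, 0, 0, 0, 0], [0, 0, 0, 0, 0, 0, 0]])

```text
t: 17.2
position: [0.526, 0.0171, 0.2298]
eef_rot: [0.779, 0.626, -0.0, -0.0]
wrist_force: [-0.1, -0.4, -0.4]
finger_gap: 0.0002
```

```bash
python3 -c "
from h import *
a=optics.capture('side')[190:310,235:375]; b=cv2.imread('pics/sideF.png')[190:310,235:375]
d=cv2.absdiff(a,b).max(2);print(d[35:75,95:135].max(),d[35:75,95:135].mean())
print(robot.sign_off())
"
```

```text
3 0.6475
the job is handed in; nothing more can be done
None
```

The job is done and handed in at about 17 s. No verdict was reported.

- **Wheel:** It started four clicks short. I turned it with four separate anticlockwise flicks of the closed fingertip. The red lobe now stands at the black pointer, confirmed from both cameras after the last flick.
- **Key:** The first press reached only 4–5 N, short of the 6 N that holds the key fully down. I pressed deeper, to about 14 N, and held it until the pod rolled into the catch tray.
- **Last checks:** After release, the side view showed the key and gate up, the red lobe at the pointer and the pod lying in the tray. Two pictures about 0.6 s apart showed no change around the tray, so the pod was at rest. The gripper was about 14 cm above the dispenser with no contact force, and the other things on the counter looked unmoved by eye in the final top view.

No check failed. I did not measure the wheel angle or the pod's final position numerically. In the last top picture taken with the key down, the pod was towards the front end of the tray.

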